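# Index the ratchet carousel to the copper ball terminal

## Robot

A 6-joint arm with a two-finger parallel gripper is mounted at the origin on the work surface. World frame = base frame: x ahead of the robot, y to its left, z up, the work surface at z = 0. Lengths are in m, angles in degrees, forces in N, time in s.
With the tool pointing down it reaches from about 0.275 to 0.725 m from the base axis. Payload 15.9 kg.
Tool frame: the origin (TCP) lies on the centre line of the jaws, within the pads' length; the fingertips stand 14 mm ahead of it and the grasp point (between the pads) lies 5 mm behind it (arm.nose_length is the distance from the TCP to the fingertips, in m); z points along the fingers, y is the direction in which the jaws open and shut (so a half turn about z gives the same grasp; the last joint's range is limited). The gripper opens to 85 mm and grips with 20 to 120 N. Pads are 22 mm wide; open, the fingers measure 114 mm over their backs; the gripper's body (76 mm by 85 mm) begins 54 mm behind the grasp point. The pads swing forward as they close: fully open they stand 13 mm farther back than shut.
Start: joints at [-73.052, 12.198, -1.971, 75.831, 0, 90], TCP at [0.146, -0.478, 0.245] pointing down, gripper open.
Joint ranges: [-170.91, 170.91], [-42.67, 98.43], [-65.05, 77.54], [-120.47, 116.71], [-90, 82.35], [-180, 180]. Speed limits (degrees/s): [108.29, 108.29, 136.94, 147.25, 180, 180].

## Interface

Orientations are given as a 3x3 rotation matrix whose columns are the frame's x, y, z axes.
In Python, from station import arm gives the robot as it stands.
- The arm moves only by the tool carry_out, never from a script. Its argument "moves" is a list that holds one entry, the list of rows, each a list of 5 numbers: the shift along the world's x, y, z in mm, then the turn about the world's z in rad, then the closure, from -1 (fully open) to 1 (shut). In form: [[[x, y, z, twist, gripper], ...]]. A call has 1 to 5 rows; each row is the pose to reach, as a shift and turn from the pose commanded when the call began; what a row does not reach only later rows make up. A row lasts 1/10 s, in which the tool goes at most 50 mm and 8.59 degrees, less where a joint would pass 70% of its speed; a pose out of reach is approached as far as the arm can. A call with a gripper value outside its range is refused whole. The fingers move at their own pace and stop on an object; "newtons" is the grip in N (left out, the last holds). Time passes only in rows, so rows that repeat a pose let the fingers close. It gives the time, the measured TCP pose, the force and the opening at its end, in the units of the state.
- arm.sense(): the state, without advancing time (a new reading comes with each control period).
- arm.camera(name): name is "scene" or "side" or "wrist"; returns (picture, depth): 420x560x3 uint8, red, green, blue; 420x560 float32, m along the optical axis (not along the pixel's ray), 0 where there is no reading.
- arm.get_calibration(name): a dict with "fx", "fy", "cx", "cy" (pixels), "world_to_cam" (4x4, takes a point from world to camera coordinates). Camera axes: x right, y down, z forward; pixel columns grow to the right and rows downward; lengths in m; the calibration is good to about 2 mm. A picture is of the moment at which its call begins: read the wrist's pose just before it. get_calibration takes no time and is no camera call; for the wrist camera it gives the pose at the moment of the call.
- arm.hand_in(): hands the job in, once; it reports no verdict.
Trained networks look in the newest picture that a camera, given by its name, has taken for a name from the list of things; names that differ only in an ending like _2 or _b are one class to them, and where a whole thing is asked for, a point or a joint stands for the part that bears it (a point fixed in the world has none). Each returns a list of dicts, best first, with "confidence" (0 to 1); they miss things now and then, are a little off and sometimes report something else, mostly with a low value. They report only what shows in the picture. A call takes as long as a camera call. They do not tell look-alikes from the thing itself.
- arm.recognise(camera, query): "xyz" ([x, y, z] in m, in world coordinates, good to about 4 mm: the middle of the surface that is visible of it).
- arm.outline_of(camera, query): "pixels" (420x560 bool, what is visible of it).
The state is a dict: "time_s": time; "qpos": joint angles; "dq": joint speeds; "joint_efforts": joint torques, N m; "eef_pos": TCP position; "tcp_rot": TCP orientation; "force": force on the tool from outside, world axes, zero at the start; "ft_torque": the same for the moment, N m; "finger_gap": opening from 0.0 (shut) to 1.0 (fully open).
Only numpy, scipy, OpenCV 4.12 (cv2) and the standard library are available. Lean on these libraries where they do the work, as an engineer would, in place of code of your own. Each camera call takes 0.05 s, during which the arm holds its last target.

## Task

Work the black-handled lever of the ratchet carousel with repeated full strokes until the copper ball terminal has come round to the green pointer, still standing in its cell, and let go of the lever. Turn the carousel only with the lever: do not touch the carousel or the copper ball.

Things in the scene. Friction and masses are not known exactly. Their poses are not given: they have to be found in the camera images.
- indexer: Fixed blue base, 256 mm across, yaw varies. Origin on the vertical axis of carousel and lever, at bench height, z up. Its -x points to the green pointer (arrow on a post, 100-165 mm out, 68 mm high): a terminal in the cell there stands at (-78, 0) mm. The lever is on its +y side; at rest the handle is 108.4 degrees anticlockwise (from above) of its x axis, and a stroke swings it 36.9 degrees clockwise to a stop.
- carousel: Grey round tray, 225 mm over its 12 aluminium saw teeth, top 46 mm above the bench, hub 74 mm high, 12 cells (30 degrees each) between white fins 8 mm high. Origin on the axis at bench height. Turns clockwise from above, stays where left. Four cells hold a standing terminal: copper, brass and wooden balls, white insulator. Starts up to 4 degrees off; a full stroke ends with a cell squarely at the pointer.
- copper_ball: Loose terminal of reddish copper: 27 mm ball on a foot 22 mm across, 33 mm tall, about 50 g. Origin at the centre of its underside, z up. It rides on the carousel about 78 mm from the axis; at the start it is 2, 3 or 4 cells (60, 90 or 120 degrees) short of the pointer, so that clockwise turning brings it there.
- lever_handle (a point): On the axis of the lever's upright black handle, 24 mm thick, top 130 mm above the bench, 180 mm from the turning axis; the point is 112 mm up. Pushed clockwise (3-5 N): 7 degrees idle, then its pawl turns the carousel along, one 30 degree tooth a stroke; ending up to 5 degrees before the stop is enough. A spring returns it if let go; it must go back all the way to rest, the carousel stays.
Mind the look-alikes: they are no part of the job. What is shaped like the copper_ball but blue, pink or red is not meant.

How it is judged (in metres and radians):
At the end, for the whole second after the job is handed in: The copper ball terminal stands upright (within 11 degrees) and at rest in the cell at the green pointer, within 15 mm of that cell's middle (78 mm from the axis) both across and along; the lever is let go (x of copper_ball in the frame of indexer between -0.093 and -0.063 m and y of copper_ball in the frame of indexer between -0.015 and 0.015 m and angle between copper_ball's own z axis and vertical below 0.2 rad and linear speed of copper_ball below 0.02 m/s); the robot touches nothing.
It fails at once if the robot touches the carousel (contact force between any of the fingers, the arm and carousel above 0.5 N).
It fails at once if the robot touches the copper ball terminal (contact force between any of the fingers, the arm and copper_ball above 0.5 N).
It also fails if it takes over 51 s, if anything falls off the work surface, if the arm or the gripper's body presses on something with over 40 N, if the wrist force passes 120 N, or if a joint passes its speed limit or range.

## Working session

There is one attempt and no reset: what is moved stays moved. The work goes in short steps, Python scripts to look and compute and a tool call to move; the robot and the scene stay as the last step left them, time stands still between calls to the robot, and variables do not carry over. Pictures are saved under pics/ and viewed, and the job is handed in when it is done.

Besides the shell and the picture viewer there is one more tool, called after "Emit:" by a JSON object that holds its "fn" and its "kwargs", one argument or row to a line. carry_out: Moves the arm, as the interface text tells. Its arguments: {"type":"object","properties":{"moves":{"type":"array"},"newtons":{"type":"number"}},"required":["moves"]}

```bash
mkdir -p pics; ls; python3 - <<'E'
from station import arm
import cv2
for c in ["scene","side"]:
    p,d=arm.camera(c); cv2.imwrite(f"pics/a_{c}.png",p[:,:,::-1])
    for q in ["indexer","carousel","copper_ball","lever_handle"]:
        for r in arm.recognise(c,q)[:4]: print(c,q,r["xyz"],r["confidence"])
s=arm.sense(); print(s["time_s"],s["eef_pos"],s["tcp_rot"],s["finger_gap"],s["force"])
E
```

```text
pics
scene indexer [0.5828, -0.018, 0.0437] 0.77
scene carousel [0.5743, -0.0359, 0.0438] 0.83
scene copper_ball [0.5775, -0.1193, 0.0713] 0.69
scene copper_ball [0.5976, -0.2378, 0.0243] 0.68
scene copper_ball [0.508, -0.2491, 0.0223] 0.61
scene copper_ball [0.6886, -0.251, 0.0248] 0.45
scene lever_handle [0.483, 0.1038, 0.0425] 0.65
side indexer [0.5269, -0.076, 0.0489] 0.97
side carousel [0.5508, -0.0616, 0.0457] 0.67
side copper_ball [0.5045, -0.264, 0.0292] 0.91
side copper_ball [0.5687, -0.1343, 0.0758] 0.63
side copper_ball [0.6829, -0.2547, 0.0308] 0.57
side copper_ball [0.5862, -0.257, 0.0291] 0.54
side lever_handle [0.4712, 0.0931, 0.0506] 0.84
0.5 [ 0.14574711 -0.47826794  0.2452927 ] [[ 9.56574553e-01  2.91487778e-01 -1.08284104e-05]
 [ 2.91487778e-01 -9.56574553e-01  2.39004471e-05]
 [-3.39149364e-06 -2.60189088e-05 -1.00000000e+00]] 0.9992998462142165 [-0.35751671 -0.34718598  0.62141543]
```

View pics/a_scene.png

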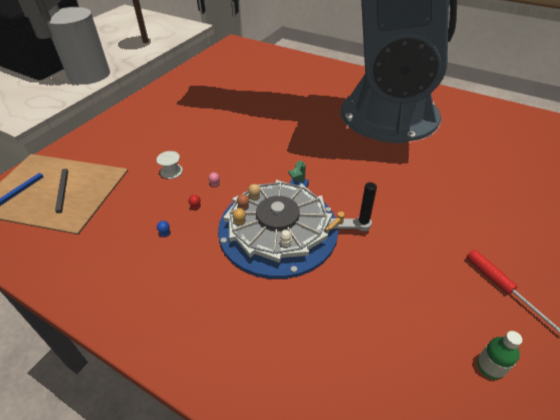

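View pics/a_side.png

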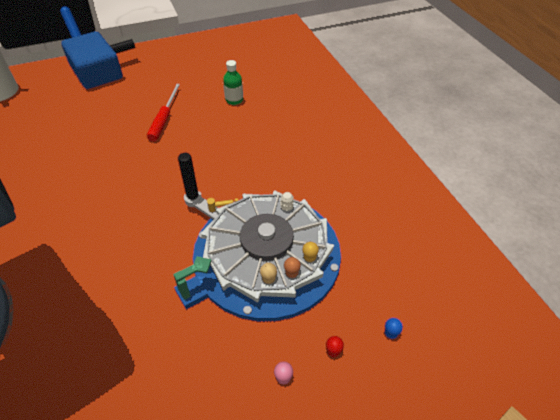

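The scene picture shows the copper ball at about (243,201), between the wooden ball (255,190) and the brass one (239,215). The blue, red and pink loose balls at (163,228), (195,202) and (214,179) are look-alikes. The black handle is at (368,205) and the green pointer at (298,172). Next I measure the geometry.

```bash
cat > h.py <<'E'
from station import arm
import numpy as np, cv2
def cloud(c):
    p,d=arm.camera(c); k=arm.get_calibration(c)
    v,u=np.mgrid[0:420,0:560]
    X=np.stack([(u-k["cx"])/k["fx"]*d,(v-k["cy"])/k["fy"]*d,d],-1)
    T=np.linalg.inv(k["world_to_cam"]); W=X@T[:3,:3].T+T[:3,3]
    W[d<=0]=np.nan
    return p,W,k
def circ(P):
    A=np.c_[2*P,np.ones(len(P))]; s=np.linalg.lstsq(A,(P**2).sum(1),rcond=None)[0]
    return s[:2],np.sqrt(s[2]+s[:2]@s[:2])
E
python3 - <<'E'
from h import *
for c in ["scene","side"]:
    p,W,k=cloud(c); z=W[...,2]; P=p.astype(int); hsv=cv2.cvtColor(p,cv2.COLOR_RGB2HSV).astype(int)
    near=(np.hypot(W[...,0]-.55,W[...,1]+.04)<.25)
    # hub
    m=near&(z>.060)&(z<.082)&(np.hypot(W[...,0]-.565,W[...,1]+.04)<.05)
    print(c,"hub n",m.sum(),np.nanmedian(W[m],0), W[m].min(0),W[m].max(0))
    blue=near&(hsv[...,0]>95)&(hsv[...,0]<125)&(hsv[...,1]>150)&(z<.035)
    print("blue bbox",W[blue].min(0),W[blue].max(0))
    g=near&(hsv[...,0]>60)&(hsv[...,0]<95)&(hsv[...,1]>100)&(z>.03)
    print("green",g.sum(),W[g].mean(0),W[g].min(0),W[g].max(0))
    b=near&(P.max(-1)<60)&(z>.07)&(W[...,1]>.06)
    if b.any():
        for lo in (.07,.09,.11): 
            q=b&(z>lo)&(z<lo+.02); print("black",lo,q.sum(),W[q].mean(0),W[q].min(0),W[q].max(0))
        print("zmax",z[b].max(), "cam",np.linalg.inv(k["world_to_cam"])[:3,3])
    for n,(u,v) in {"scene":{"wood":(255,190),"cop":(243,201),"brass":(239,215),"white":(286,238)},"side":{"wood":(269,271),"cop":(292,266),"brass":(310,250),"white":(287,199)}}[c].items(): print(n,P[v,u],W[v-2:v+3,u-2:u+3].reshape(-1,3).mean(0).round(4))
    x=180 if c=="scene" else 140
    y=130
    cv2.imwrite(f"pics/b_{c}.png",cv2.resize(p[y:y+190,x:x+240,::-1],None,fx=3,fy=3,interpolation=2))
E
```

```text
scene hub n 965 [ 0.56422906 -0.04310623  0.06167395] [ 0.51528347 -0.08992131  0.0600104 ] [ 0.60257414 -0.00299945  0.07606282]
blue bbox [ 0.40142026 -0.25156418  0.00594013] [0.69443604 0.07774955 0.03330382]<stdin>:11: RuntimeWarning: Mean of empty slice.
  ret = um.true_divide(
Traceback (most recent call last):
ValueError: zero-size array to reduction operation minimum which has no identity
```

```bash
python3 - <<'E'
from h import *
for c in ["scene","side"]:
    p,W,k=cloud(c); z=W[...,2]; P=p.astype(int)
    x=180 if c=="scene" else 140
    y=130
    cv2.imwrite(f"pics/b_{c}.png",cv2.resize(p[y:y+190,x:x+240,::-1],None,fx=3,fy=3,interpolation=2))
    near=(np.hypot(W[...,0]-.55,W[...,1]+.04)<.25)
    def show(n,m):
        print(c,n,m.sum(),*( [W[m].mean(0).round(4),W[m].min(0).round(4),W[m].max(0).round(4)] if m.any() else []))
    r=np.hypot(W[...,0]-.564,W[...,1]+.043)
    show("hub",(z>.058)&(z<.082)&(r<.045))
    show("cap",(z>.068)&(z<.082)&(r<.03))
    m=(P[...,2]>P[...,0]*1.6)&(P[...,2]>P[...,1]*1.3)&(z<.03)&(r<.16)
    show("blue",m)
    # fit circle to outer blue boundary z~top
    a=np.arctan2(W[...,1]+.043,W[...,0]-.564); 
    pts=[]
    for i in range(36):
        q=m&(np.abs((a-np.deg2rad(10*i-180)+np.pi)%(2*np.pi)-np.pi)<.06)&(r<.14)
        if q.sum()>3: j=np.argmax(np.where(q,r,0)); pts.append(W.reshape(-1,3)[j,:2])
    if len(pts)>6: print("circ",len(pts),circ(np.array(pts)))
    show("green",near&(P[...,1]>P[...,0]*1.4)&(P[...,1]>P[...,2]*1.15)&(z>.03))
    b=(P.max(-1)<60)&(z>.05)&(z<.15)&(W[...,1]>.05)&near
    for lo in (.05,.07,.09,.11): show("black%g"%lo,b&(z>lo)&(z<lo+.02))
    print("cam",np.linalg.inv(k["world_to_cam"])[:3,3])
    for n,(u,v) in {"scene":{"wood":(255,190),"cop":(243,201),"brass":(239,215),"white":(286,238)},"side":{"wood":(269,271),"cop":(292,266),"brass":(310,250),"white":(287,199)}}[c].items(): print(n,P[v,u],W[v-2:v+3,u-2:u+3].reshape(-1,3).mean(0).round(4))
E
```

```text
scene hub 1020 [ 0.5644 -0.0432  0.0628] [ 0.52   -0.0879  0.058 ] [ 0.6024 -0.0025  0.0755]
scene cap 124 [ 0.5604 -0.0456  0.0729] [ 0.5457 -0.0595  0.0681] [ 0.5731 -0.0332  0.0755]
scene blue 2335 [ 0.6254 -0.0117  0.0131] [ 0.4057 -0.173   0.0047] [0.6866 0.0798 0.0171]
circ 23 (array([ 0.56113838, -0.04580034]), np.float64(0.12556898026759214))
scene green 159 [ 0.4295 -0.0699  0.0638] [ 0.4011 -0.0863  0.0305] [ 0.4569 -0.0539  0.0693]
scene black0.05 69 [0.4787 0.1111 0.0602] [0.4734 0.1008 0.05  ] [0.4818 0.1202 0.0699]
scene black0.07 70 [0.4785 0.1115 0.0797] [0.4726 0.1004 0.0702] [0.4823 0.12   0.0896]
scene black0.09 78 [0.4787 0.1112 0.0995] [0.4715 0.1004 0.09  ] [0.4827 0.1199 0.1099]
scene black0.11 132 [0.4755 0.1105 0.123 ] [0.4602 0.0991 0.1102] [0.4821 0.1202 0.13  ]
cam [1.05652989 0.2594958  0.6542961 ]
wood [180 146 101] [ 0.5405 -0.1122  0.0738]
cop [151  93  67] [ 0.5796 -0.1164  0.0724]
brass [191 146  81] [ 0.618  -0.0998  0.074 ]
white [171 164 144] [0.6223 0.01   0.0724]
side hub 1579 [ 0.5595 -0.0482  0.0625] [ 0.5195 -0.0879  0.0581] [ 0.6012 -0.0029 
[... 218 characters left out ...]
 -0.04956298]), np.float64(0.12654198386717938))
side green 501 [ 0.4271 -0.0665  0.0648] [ 0.3987 -0.0908  0.0309] [0.4763 0.1019 0.1287]
side black0.05 84 [0.4674 0.0988 0.0597] [0.4576 0.0955 0.0506] [0.4779 0.1029 0.0695]
side black0.07 101 [0.4674 0.0989 0.0798] [0.4576 0.0955 0.0701] [0.4784 0.1041 0.0899]
side black0.09 101 [0.4675 0.0989 0.1   ] [0.4578 0.0953 0.0907] [0.4784 0.1037 0.1095]
side black0.11 169 [0.4678 0.102  0.1232] [0.4575 0.0943 0.1101] [0.4783 0.116  0.13  ]
cam [ 0.40908322 -0.48491281  0.66054605]
wood [210 177 115] [ 0.5333 -0.1268  0.0757]
cop [185 113  71] [nan nan nan]
brass [204 161  63] [ 0.6069 -0.1134  0.0749]
white [190 181 163] [ 0.6131 -0.0017  0.076 ]
```

View pics/b_scene.png

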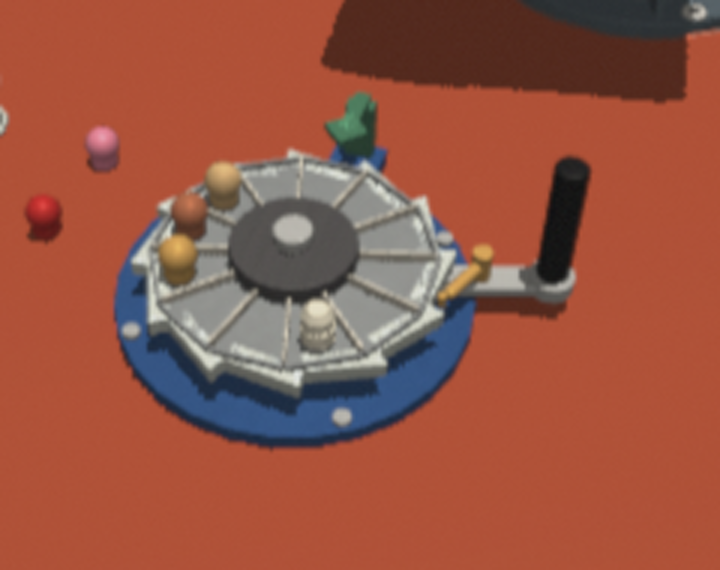

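View pics/b_side.png

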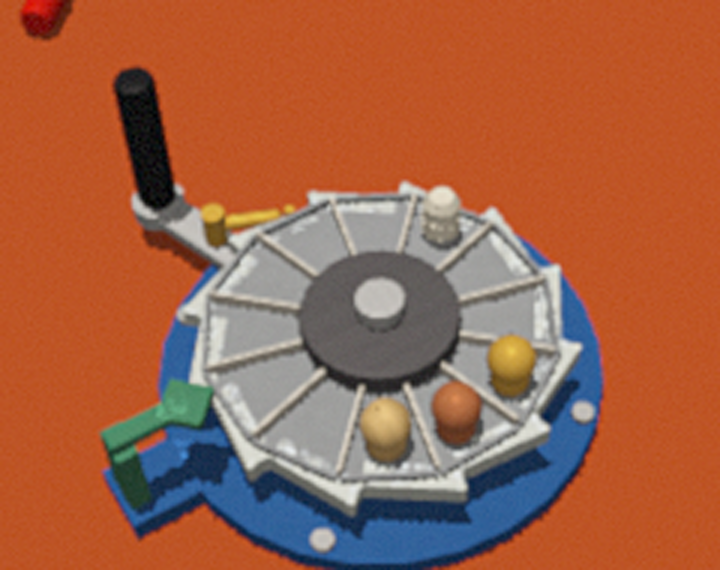

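The handle in both views is at (0.469, 0.1085), 180 mm from the axis at (0.5585, -0.0475), which gives an indexer yaw of about 11°. The copper ball is at about 278.6° and the pointer at 191°, so it needs 3 strokes. My plan is to straddle the handle with half-open jaws and push it without gripping.

Emit:
{"fn": "carry_out", "kwargs": {
  "moves": [
    [[23,42,0,0.13,0],[46,84,0,0.26,0],[69,126,0,0.39,0],[92,168,0,0.52,0],[115,210,0,0.65,0]]
  ],
  "newtons": 20
}}

```text
time_s: 1.15
eef_pos: [0.2611, -0.2666, 0.2454]
tcp_rot: [[0.581, 0.814, 0.001], [0.814, -0.581, -0.0], [0.0, 0.001, -1.0]]
force: [1.7, -0.5, 0.2]
finger_gap: 0.498
```

Emit:
{"fn": "carry_out", "kwargs": {
  "moves": [
    [[23,42,0,0.13,0],[46,84,0,0.26,0],[69,126,0,0.39,0],[92,168,0,0.52,0],[115,210,0,0.65,0]]
  ]
}}

```text
time_s: 1.65
eef_pos: [0.3763, -0.0562, 0.2456]
tcp_rot: [[-0.031, 1.0, 0.001], [1.0, 0.031, -0.0], [-0.0, 0.001, -1.0]]
force: [2.1, -1.7, -0.0]
finger_gap: 0.503
```

Emit:
{"fn": "carry_out", "kwargs": {
  "moves": [
    [[23,42,0,0.13,0],[46,84,0,0.26,0],[69,126,0,0.37,0],[93,167,0,0.498,0],[93,167,0,0.498,0]]
  ]
}}

```text
time_s: 2.15
eef_pos: [0.4704, 0.1128, 0.2445]
tcp_rot: [[-0.507, 0.862, -0.0], [0.862, 0.507, 0.001], [0.001, 0.0, -1.0]]
force: [-1.3, -1.1, -0.7]
finger_gap: 0.502
```

```bash
python3 - <<'E'
from h import *
s=arm.sense(); print(s["eef_pos"],s["time_s"])
p,W,k=cloud("wrist"); z=W[...,2]; P=p.astype(int)
cv2.imwrite("pics/c_wrist.png",p[:,:,::-1])
r=np.hypot(W[...,0]-.469,W[...,1]-.1085)
m=(P.max(-1)<70)&(z>.118)&(z<.14)&(r<.04)
print(m.sum(),W[m].mean(0) if m.any() else "",W[m].min(0),W[m].max(0))
m=(z>.068)&(z<.082)&(np.hypot(W[...,0]-.5585,W[...,1]+.0475)<.03)
print("cap",m.sum(),W[m].mean(0) if m.any() else "")
E
```

```text
[0.4704101  0.1128312  0.24451297] 2.15
612 [0.46650969 0.10691034 0.12929517] [0.45532819 0.09419051 0.1180087 ] [0.47855553 0.11687011 0.13256561]
cap 409 [ 0.55486279 -0.04940829  0.07411233]
```

View pics/c_wrist.png

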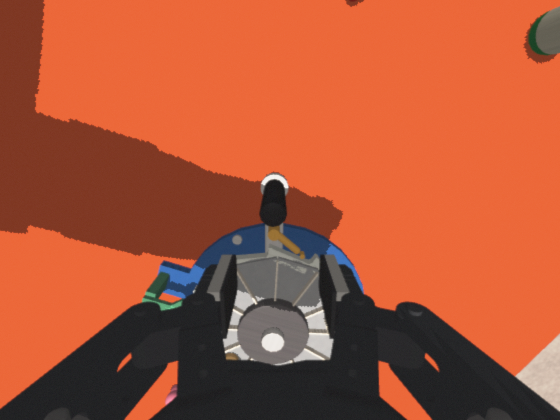

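The wrist picture shows the handle top at (273,212) and the lever pointing radially out from the hub at (273,340). I centre over it and descend.

Emit:
{"fn": "carry_out", "kwargs": {
  "moves": [
    [[-3,-5,-40,0,0],[-3,-5,-75,0,0],[-3,-5,-105,0,0],[-3,-5,-130,0,0],[-3,-5,-144,0,0]]
  ]
}}

```text
time_s: 2.7
eef_pos: [0.4644, 0.1025, 0.0996]
tcp_rot: [[-0.498, 0.867, -0.002], [0.867, 0.498, -0.001], [0.001, -0.002, -1.0]]
force: [0.8, -0.3, -0.5]
finger_gap: 0.499
```

```bash
python3 - <<'E'
from h import *
s=arm.sense(); print(s["eef_pos"],s["force"],s["time_s"])
ps=[]
for c in("scene","side"):
    p,_=arm.camera(c); x,y=(180,100) if c=="scene" else (130,100)
    ps.append(cv2.resize(p[y:y+200,x:x+200,::-1],None,fx=2,fy=2,interpolation=2))
cv2.imwrite("pics/d.png",np.hstack(ps))
E
```

```text
[0.46435091 0.10253032 0.09958853] [ 0.79708608 -0.27321924 -0.47601022] 2.7
```

View pics/d.png

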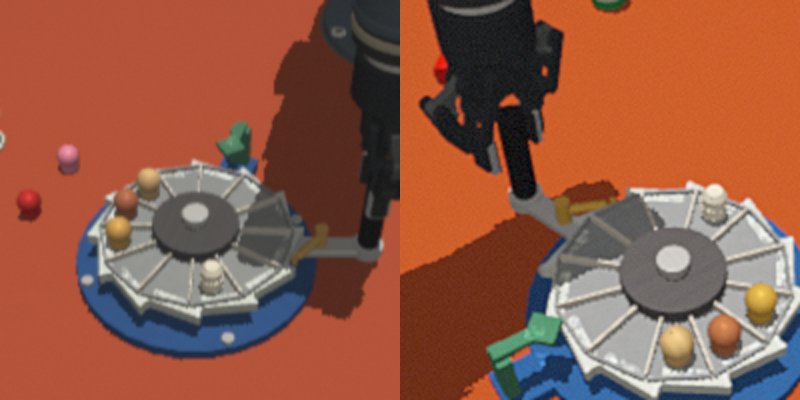

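```bash
cat > tab.py <<'E'
import numpy as np, sys
ax=np.array([557.5,-48]); C0=np.array([465.8,103.7])
def pose(t,off=9.25,r=178):
    a=np.deg2rad(t); return ax+r*np.array([np.cos(a),np.sin(a)])+off*np.array([np.sin(a),-np.cos(a)])
E
python3 - <<'E'
from tab import *
for t in [119.9,117,113,110,107,104.5,102,99.5,97,94.5,92,89.5,88,86.5,85.5,84.5,83.5,83]:
    print(t,(pose(t)-C0).round(1),round(np.deg2rad(t-119.9),3))
E
```

```text
119.9 [11.   7.2] 0.0
117 [19.1 11.1] -0.051
113 [30.7 15.8] -0.12
110 [39.5 18.7] -0.173
107 [48.5 21.2] -0.225
104.5 [56.1 22.9] -0.269
102 [63.7 24.3] -0.312
99.5 [71.4 25.4] -0.356
97 [79.2 26.1] -0.4
94.5 [87.  26.5] -0.443
92 [94.7 26.5] -0.487
89.5 [102.5  26.2] -0.531
88 [107.2  25.9] -0.557
86.5 [111.8  25.4] -0.583
85.5 [114.9  25. ] -0.6
84.5 [118.   24.6] -0.618
83.5 [121.   24.1] -0.635
83 [122.6  23.8] -0.644
```

Emit:
{"fn": "carry_out", "kwargs": {
  "moves": [
    [[11,7,0,0,0],[19,11,0,-0.05,0],[28,15,0,-0.1,0],[35,17,0,-0.145,0],[39.5,19,0,-0.17,0]]
  ]
}}

```text
time_s: 3.3
eef_pos: [0.5057, 0.1222, 0.1023]
tcp_rot: [[-0.343, 0.939, 0.001], [0.939, 0.343, -0.0], [-0.0, 0.001, -1.0]]
force: [-2.7, -2.9, 1.0]
finger_gap: 0.499
```

Emit:
{"fn": "carry_out", "kwargs": {
  "moves": [
    [[9,2,0,-0.05,0],[16.5,4,0,-0.1,0],[24,5.5,0,-0.14,0],[32,6.5,0,-0.185,0],[39.5,7.5,0,-0.23,0]]
  ]
}}

```text
time_s: 3.8
eef_pos: [0.5449, 0.1297, 0.1021]
tcp_rot: [[-0.12, 0.993, 0.0], [0.993, 0.12, -0.0], [-0.0, 0.0, -1.0]]
force: [-1.6, -2.6, 0.3]
finger_gap: 0.501
```

```bash
cat > look.py <<'E'
from h import *
import sys
s=arm.sense(); print(s["eef_pos"].round(4),np.round(s["force"],1),s["time_s"],s["finger_gap"])
ps=[]
for c in("scene","side"):
    p,_=arm.camera(c); x,y=(180,100) if c=="scene" else (130,100)
    ps.append(cv2.resize(p[y:y+200,x:x+220,::-1],None,fx=1.8,fy=1.8,interpolation=2))
cv2.imwrite("pics/%s.png"%sys.argv[1],np.hstack(ps))
E
python3 look.py e1
```

```text
[0.5449 0.1297 0.1021] [-1.6 -2.6  0.3] 3.8 0.501223484594035
```

View pics/e1.png

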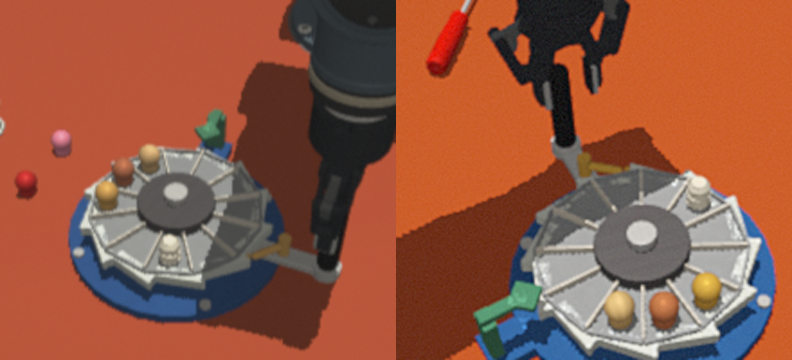

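The carousel is turning with the lever and the balls are riding along: copper is at (664,309) in the side view. Command now is (79, 26.5) from the start, about θ=97°. I continue towards the stop.

Emit:
{"fn": "carry_out", "kwargs": {
  "moves": [
    [[8,0.5,0,-0.045,0],[15.5,0.5,0,-0.09,0],[22,0,0,-0.125,0],[28,-0.5,0,-0.157,0],[32,-1,0,-0.18,0]]
  ]
}}

```text
time_s: 4.4
eef_pos: [0.5769, 0.1292, 0.1017]
tcp_rot: [[0.058, 0.998, 0.0], [0.998, -0.058, 0.0], [0.0, 0.0, -1.0]]
force: [-3.6, 2.4, 2.3]
finger_gap: 0.5
```

Emit:
{"fn": "carry_out", "kwargs": {
  "moves": [
    [[3,-0.5,0,-0.018,0],[6,-1,0,-0.035,0],[6,-1,0,-0.035,0]]
  ]
}}

```text
time_s: 4.7
eef_pos: [0.5831, 0.1281, 0.1013]
tcp_rot: [[0.092, 0.996, 0.0], [0.996, -0.092, -0.0], [-0.0, 0.0, -1.0]]
force: [-2.3, 0.9, 1.9]
finger_gap: 0.501
```

```bash
python3 look.py e2
```

```text
[0.5831 0.1281 0.1013] [-2.3  0.9  1.9] 4.7 0.5014772107819774
```

View pics/e2.png

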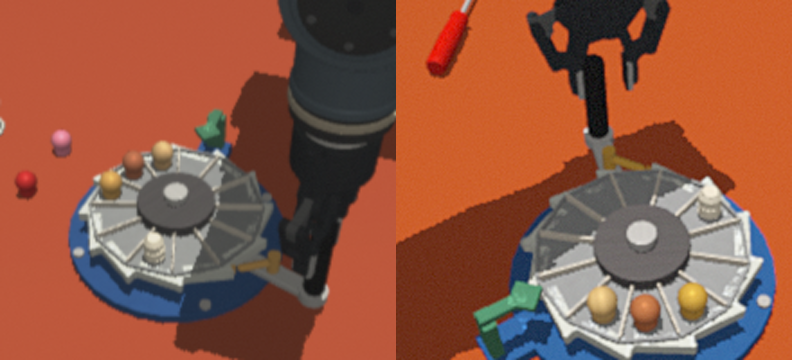

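Emit:
{"fn": "carry_out", "kwargs": {
  "moves": [
    [[1.5,-0.2,0,-0.01,0],[3,-0.5,0,-0.018,0],[3,-0.5,0,-0.018,0]]
  ]
}}

```text
time_s: 5.1
eef_pos: [0.5858, 0.1276, 0.1013]
tcp_rot: [[0.11, 0.994, -0.0], [0.994, -0.11, -0.0], [-0.0, -0.0, -1.0]]
force: [-2.3, 0.5, 2.2]
finger_gap: 0.503
```

Emit:
{"fn": "carry_out", "kwargs": {
  "moves": [
    [[1.5,-0.2,0,-0.01,0],[3,-0.5,0,-0.018,0],[3,-0.5,0,-0.018,0]]
  ]
}}

```text
time_s: 5.4
eef_pos: [0.589, 0.1272, 0.1013]
tcp_rot: [[0.128, 0.992, 0.0], [0.992, -0.128, -0.0], [-0.0, 0.0, -1.0]]
force: [-2.5, 0.2, 1.5]
finger_gap: 0.504
```

```bash
cat > meas.py <<'E'
from h import *
# colour-seed ball centres, sphere fit w/ known radius in both cameras; angles about that camera's own cap centre
from scipy.optimize import least_squares
def run():
  for c in("scene","side"):
    p,W,k=cloud(c); z=W[...,2]; cam=np.linalg.inv(k["world_to_cam"])[:3,3]
    ax=np.array([.5604,-.0456]) if c=="scene" else np.array([.5565,-.0495])
    rr=np.hypot(W[...,0]-ax[0],W[...,1]-ax[1])
    m=((z>.0625)&(z<.085)&(rr>.055)&(rr<.1)).astype(np.uint8)
    n,l,st,ce=cv2.connectedComponentsWithStats(m)
    for i in range(1,n):
        if st[i,4]<40: continue
        Q=W[l==i]; 
        f=least_squares(lambda x:np.linalg.norm(Q-x,axis=1)-.0135,Q.mean(0)-.009*(cam-Q.mean(0))/np.linalg.norm(cam-Q.mean(0)),loss="soft_l1",f_scale=.001)
        d=f.x[:2]-ax; col=np.median(p[l==i],0)
        print(c,ce[i].round(),col,"z%.4f r%.4f ang%.1f"%(f.x[2],np.hypot(*d),np.degrees(np.arctan2(d[1],d[0]))%360))
    g=(p[...,1]>p[...,0]*1.4)&(p[...,1]>p[...,2]*1.1)&(z>.055)&(z<.075)&(rr<.18)&(rr>.09)&(W[...,1]<0)
    if g.any():
        d=W[g][:,:2].mean(0)-ax; print("green",g.sum(),np.degrees(np.arctan2(d[1],d[0]))%360,np.hypot(*d))
    b=(p.max(-1)<60)&(z>.055)&(z<.08)&(rr>.155)&(rr<.2)&(W[...,1]>0.05)
    if b.sum()>10:
        Q=W[b][:,:2]; v=(cam[:2]-Q.mean(0)); v/=np.linalg.norm(v); h=Q.mean(0)-.0094*v; d=h-ax
        print("handle",b.sum(),h.round(4),np.hypot(*d),np.degrees(np.arctan2(d[1],d[0])))
run()
E
python3 meas.py
```

```text
scene [271. 184.] [177.  143.5 102. ] z0.0647 r0.0794 ang220.8
scene [254. 189.] [153.5  95.   70. ] z0.0647 r0.0790 ang248.6
scene [242. 200.] [180. 139.  82.] z0.0648 r0.0804 ang279.4
scene [264. 236.] [188. 179. 161.] z0.0668 r0.0727 ang9.5
green 142 190.65503866568443 0.13022233676495062
handle 69 [0.5807 0.1341] 0.18080278882334205 83.55704549953262
side [305. 211.] [201. 193. 175.] z0.0661 r0.0807 ang14.6
side [242. 267.] [202. 170. 115.] z0.0643 r0.0743 ang220.4
side [293. 266.] [200. 160.  68.] z0.0644 r0.0772 ang282.3
side [266. 272.] [180. 113.  71.] z0.0644 r0.0749 ang250.1
green 426 191.38835535808155 0.13215974227909838
handle 101 [0.5793 0.1305] 0.18144513129850479 82.78587135539337
```

The stroke is done: the lever is at about 83° and the stop at about 82.5°. Copper is at about 250°, with cell middles at 191+30k. I now let the lever return.

Emit:
{"fn": "carry_out", "kwargs": {
  "moves": [
    [[-16,2.5,0,0.094,0],[-34,3,0,0.19,0],[-51.5,2,0,0.295,0],[-67,-0.5,0,0.382,0],[-82,-5,0,0.471,0]]
  ]
}}

```text
time_s: 6.0
eef_pos: [0.5064, 0.1224, 0.1014]
tcp_rot: [[-0.34, 0.94, 0.001], [0.94, 0.34, 0.0], [-0.0, 0.001, -1.0]]
force: [-0.8, 0.6, 0.3]
finger_gap: 0.504
```

Emit:
{"fn": "carry_out", "kwargs": {
  "moves": [
    [[-10,-2.5,0,0.06,0],[-22,-7.5,0,0.13,0],[-30,-11.5,0,0.18,0],[-41,-18.5,0,0.18,0],[-41,-18.5,0,0.18,0]]
  ]
}}

```text
time_s: 6.5
eef_pos: [0.4651, 0.1033, 0.1015]
tcp_rot: [[-0.499, 0.867, 0.0], [0.867, 0.499, -0.0], [-0.0, 0.0, -1.0]]
force: [-0.1, 0.3, 0.2]
finger_gap: 0.498
```

```bash
python3 meas.py; python3 look.py e3
```

```text
scene [271. 184.] [167.  135.5  96. ] z0.0646 r0.0791 ang221.1
scene [254. 189.] [145.   91.5  66.5] z0.0649 r0.0795 ang248.5
scene [242. 200.] [170. 131.  77.] z0.0647 r0.0803 ang279.5
scene [264. 236.] [176. 169. 149.] z0.0668 r0.0725 ang10.1
green 140 190.69348451422763 0.1303626678959015
handle 85 [0.4693 0.108 ] 0.1785751596594712 120.68548478943934
side [304. 211.] [201. 192. 174.] z0.0664 r0.0810 ang14.7
side [242. 267.] [200. 171. 113.] z0.0645 r0.0742 ang220.6
side [293. 266.] [199.5 159.   67. ] z0.0644 r0.0772 ang282.3
side [266. 272.] [179. 110.  69.] z0.0645 r0.0746 ang250.1
green 420 191.36576562256224 0.13211394719004996
handle 111 [0.4684 0.1079] 0.1804001470199948 119.23520772676106
[0.4663 0.1039 0.1016] [ 0.5  0.2 -0.5] 6.6 0.49799027276218233
```

View pics/e3.png

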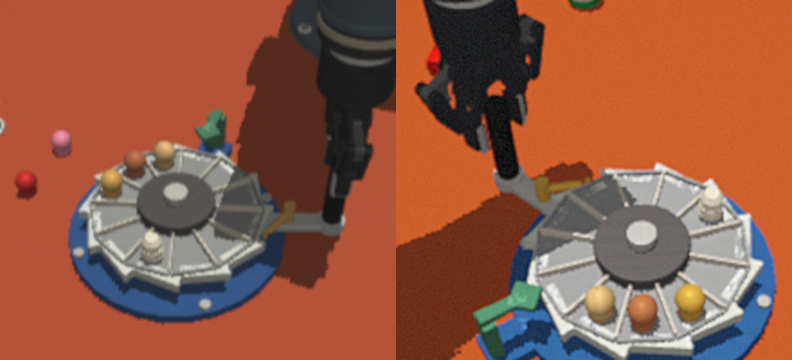

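The lever is back at rest (119–120.7°) and the carousel stayed put, so I make stroke 2.

Emit:
{"fn": "carry_out", "kwargs": {
  "moves": [
    [[11,7,0,0,0],[19,11,0,-0.05,0],[28,15,0,-0.1,0],[35,17,0,-0.145,0],[39.5,19,0,-0.17,0]]
  ]
}}

```text
time_s: 7.2
eef_pos: [0.5058, 0.1229, 0.101]
tcp_rot: [[-0.344, 0.939, -0.0], [0.939, 0.344, -0.0], [-0.0, -0.0, -1.0]]
force: [-1.5, -3.4, 0.7]
finger_gap: 0.502
```

Emit:
{"fn": "carry_out", "kwargs": {
  "moves": [
    [[9,2,0,-0.05,0],[16.5,4,0,-0.1,0],[24,5.5,0,-0.14,0],[32,6.5,0,-0.185,0],[39.5,7.5,0,-0.23,0]]
  ]
}}

```text
time_s: 7.7
eef_pos: [0.5449, 0.1302, 0.101]
tcp_rot: [[-0.121, 0.993, -0.001], [0.993, 0.121, -0.001], [-0.0, -0.001, -1.0]]
force: [-3.6, -2.5, 0.2]
finger_gap: 0.497
```

Emit:
{"fn": "carry_out", "kwargs": {
  "moves": [
    [[8,0.5,0,-0.045,0],[15.5,0.5,0,-0.09,0],[22,0,0,-0.125,0],[28,-0.5,0,-0.157,0],[32,-1,0,-0.18,0]]
  ]
}}

```text
time_s: 8.2
eef_pos: [0.577, 0.1295, 0.101]
tcp_rot: [[0.058, 0.998, -0.001], [0.998, -0.058, 0.0], [0.0, -0.001, -1.0]]
force: [-3.4, 3.0, -1.3]
finger_gap: 0.5
```

Emit:
{"fn": "carry_out", "kwargs": {
  "moves": [
    [[3,-0.5,0,-0.018,0],[6,-1,0,-0.035,0],[9,-1.5,0,-0.053,0],[12,-2,0,-0.071,0],[12,-2,0,-0.071,0]]
  ]
}}

```text
time_s: 8.7
eef_pos: [0.5891, 0.1271, 0.1013]
tcp_rot: [[0.129, 0.992, 0.0], [0.992, -0.129, -0.0], [-0.0, 0.0, -1.0]]
force: [-2.1, 1.3, -0.5]
finger_gap: 0.502
```

```bash
python3 meas.py
```

```text
scene [272. 184.] [152.  94.  69.] z0.0647 r0.0796 ang219.6
scene [289. 185.] [180. 144. 102.] z0.0650 r0.0788 ang191.9
scene [253. 189.] [178. 136.  78.] z0.0646 r0.0814 ang250.1
scene [247. 227.] [189.5 181.  161.5] z0.0668 r0.0748 ang337.7
green 143 190.69879001065567 0.13041495205214104
handle 70 [0.5806 0.1341] 0.18079658873199472 83.57781468027098
side [313. 229.] [199. 192. 174.] z0.0663 r0.0786 ang345.3
side [225. 253.] [198. 165. 112.] z0.0644 r0.0751 ang189.7
side [241. 266.] [180. 111.  70.] z0.0642 r0.0752 ang219.0
side [267. 273.] [201. 161.  68.] z0.0645 r0.0767 ang251.4
green 424 191.39537810145387 0.1321305602079216
handle 100 [0.5793 0.1304] 0.18132911559741463 82.76984846811196
```

Copper is now at about 219.3°, one cell short of the pointer, with wood there instead. I return the lever and make the third stroke.

Emit:
{"fn": "carry_out", "kwargs": {
  "moves": [
    [[-16,2.5,0,0.094,0],[-34,3,0,0.19,0],[-51.5,2,0,0.295,0],[-67,-0.5,0,0.382,0],[-82,-5,0,0.471,0]]
  ]
}}

```text
time_s: 9.3
eef_pos: [0.5064, 0.1221, 0.1016]
tcp_rot: [[-0.34, 0.94, 0.001], [0.94, 0.34, -0.0], [-0.001, 0.001, -1.0]]
force: [0.5, -0.3, 0.1]
finger_gap: 0.5
```

Emit:
{"fn": "carry_out", "kwargs": {
  "moves": [
    [[-10,-2.5,0,0.06,0],[-22,-7.5,0,0.13,0],[-30,-11.5,0,0.18,0],[-41,-18.5,0,0.18,0],[-41,-18.5,0,0.18,0]]
  ]
}}

```text
time_s: 9.8
eef_pos: [0.4652, 0.1031, 0.1017]
tcp_rot: [[-0.499, 0.866, 0.001], [0.866, 0.499, -0.0], [-0.001, 0.0, -1.0]]
force: [0.2, 0.5, -0.6]
finger_gap: 0.501
```

```bash
python3 meas.py
```

```text
scene [272. 184.] [145.  91.  67.] z0.0646 r0.0798 ang219.5
scene [289. 185.] [164.5 134.   94.5] z0.0650 r0.0789 ang192.0
scene [253. 189.] [169.  130.5  74. ] z0.0649 r0.0818 ang249.8
scene [247. 227.] [176. 169. 148.] z0.0669 r0.0745 ang337.9
green 141 190.71773403106823 0.13015094244674058
handle 85 [0.4696 0.1079] 0.17835250941588104 120.62106578506136
side [313. 229.] [199.  190.5 172.5] z0.0664 r0.0787 ang345.5
side [225. 252.] [197. 165. 111.] z0.0647 r0.0751 ang189.9
side [241. 267.] [178. 110.  70.] z0.0643 r0.0750 ang219.2
side [267. 273.] [200. 161.  68.] z0.0644 r0.0768 ang251.5
green 421 191.35775213747078 0.1320008078888129
handle 114 [0.4684 0.1082] 0.18065867041865297 119.20231338510281
```

Emit:
{"fn": "carry_out", "kwargs": {
  "moves": [
    [[11,7,0,0,0],[19,11,0,-0.05,0],[28,15,0,-0.1,0],[35,17,0,-0.145,0],[39.5,19,0,-0.17,0]]
  ]
}}

```text
time_s: 10.4
eef_pos: [0.506, 0.1229, 0.1012]
tcp_rot: [[-0.344, 0.939, 0.0], [0.939, 0.344, -0.001], [-0.001, -0.0, -1.0]]
force: [-2.2, -3.8, 0.8]
finger_gap: 0.502
```

Emit:
{"fn": "carry_out", "kwargs": {
  "moves": [
    [[9,2,0,-0.05,0],[16.5,4,0,-0.1,0],[24,5.5,0,-0.14,0],[32,6.5,0,-0.185,0],[39.5,7.5,0,-0.23,0]]
  ]
}}

```text
time_s: 10.9
eef_pos: [0.5451, 0.1302, 0.1011]
tcp_rot: [[-0.121, 0.993, -0.0], [0.993, 0.121, -0.001], [-0.001, -0.001, -1.0]]
force: [-2.8, -2.1, 0.9]
finger_gap: 0.503
```

Emit:
{"fn": "carry_out", "kwargs": {
  "moves": [
    [[8,0.5,0,-0.045,0],[15.5,0.5,0,-0.09,0],[22,0,0,-0.125,0],[28,-0.5,0,-0.157,0],[32,-1,0,-0.18,0]]
  ]
}}

```text
time_s: 11.4
eef_pos: [0.5771, 0.1295, 0.1011]
tcp_rot: [[0.058, 0.998, -0.0], [0.998, -0.058, 0.0], [0.0, -0.0, -1.0]]
force: [-3.1, 3.5, 0.6]
finger_gap: 0.501
```

Emit:
{"fn": "carry_out", "kwargs": {
  "moves": [
    [[3,-0.5,0,-0.018,0],[6,-1,0,-0.035,0],[9,-1.5,0,-0.053,0],[12,-2,0,-0.071,0],[12,-2,0,-0.071,0]]
  ]
}}

```text
time_s: 11.9
eef_pos: [0.5891, 0.1271, 0.1013]
tcp_rot: [[0.129, 0.992, 0.0], [0.992, -0.129, -0.0], [-0.0, 0.0, -1.0]]
force: [-0.9, 1.2, -1.7]
finger_gap: 0.502
```

```bash
python3 meas.py; python3 look.py e4
```

```text
scene [271. 183.] [179. 135.  79.] z0.0648 r0.0820 ang220.8
scene [290. 185.] [149.   94.   68.5] z0.0648 r0.0796 ang190.7
scene [305. 192.] [122.5 101.   71. ] z0.0647 r0.0779 ang162.8
scene [239. 214.] [183. 176. 156.] z0.0669 r0.0777 ang307.3
green 142 190.73293274200196 0.1304087052109429
handle 65 [0.5807 0.1343] 0.18105589478131542 83.55535970075245
side [219. 233.] [151. 122.  80.] z0.0646 r0.0762 ang159.6
side [309. 249.] [202. 194. 176.] z0.0660 r0.0757 ang315.1
side [224. 252.] [178. 111.  70.] z0.0645 r0.0760 ang188.4
side [241. 268.] [201.5 160.   68. ] z0.0644 r0.0769 ang220.4
green 422 191.4058985729052 0.1321711469249221
handle 101 [0.5793 0.1304] 0.18137252422051778 82.77389341396277
[0.5889 0.1271 0.1014] [-1.5  0.9 -1.7] 12.0 0.4948222641886239
```

View pics/e4.png

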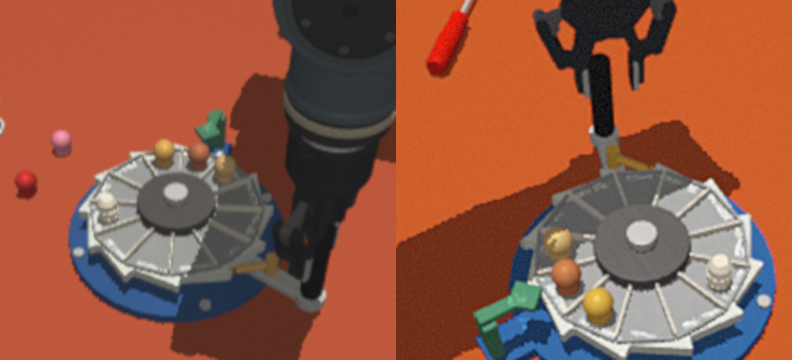

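Copper now stands at the pointer: about 189.6° at r 78 mm, with the pointer at 191°, an error of about 2 mm. It is at (199,153) and (566,277) in the picture. I return the lever and lift away.

Emit:
{"fn": "carry_out", "kwargs": {
  "moves": [
    [[-16,2.5,0,0.094,0],[-34,3,0,0.19,0],[-51.5,2,0,0.295,0],[-67,-0.5,0,0.382,0],[-82,-5,0,0.471,0]]
  ]
}}

```text
time_s: 12.6
eef_pos: [0.5064, 0.1222, 0.1016]
tcp_rot: [[-0.34, 0.94, 0.001], [0.94, 0.34, -0.0], [-0.001, 0.001, -1.0]]
force: [0.8, 0.1, 0.5]
finger_gap: 0.501
```

Emit:
{"fn": "carry_out", "kwargs": {
  "moves": [
    [[-10,-2.5,0,0.06,0],[-22,-7.5,0,0.13,0],[-30,-11.5,0,0.18,0],[-41,-18.5,0,0.18,0],[-39,-17,0,0.18,0]]
  ]
}}

```text
time_s: 13.1
eef_pos: [0.467, 0.1045, 0.1016]
tcp_rot: [[-0.499, 0.867, 0.0], [0.867, 0.499, -0.0], [-0.001, 0.0, -1.0]]
force: [0.5, 0.2, 0.6]
finger_gap: 0.499
```

Emit:
{"fn": "carry_out", "kwargs": {
  "moves": [
    [[0,0,20,0,0],[0,0,50,0,0],[0,0,90,0,0],[0,0,130,0,0],[0,0,150,0,0]]
  ]
}}

```text
time_s: 13.6
eef_pos: [0.4693, 0.1056, 0.2549]
tcp_rot: [[-0.499, 0.866, 0.005], [0.866, 0.499, 0.001], [-0.002, 0.004, -1.0]]
force: [-0.1, -0.3, -0.8]
finger_gap: 0.496
```

Emit:
{"fn": "carry_out", "kwargs": {
  "moves": [
    [[-10,20,0,0,0],[-20,50,0,0,0],[-25,70,0,0,0],[-25,70,0,0,0],[-25,70,0,0,0]]
  ]
}}

```text
time_s: 14.1
eef_pos: [0.4432, 0.1756, 0.2515]
tcp_rot: [[-0.5, 0.866, 0.001], [0.866, 0.5, -0.0], [-0.0, 0.001, -1.0]]
force: [0.4, -0.2, 0.1]
finger_gap: 0.497
```

```bash
python3 meas.py; python3 look.py e5
```

```text
scene [271. 183.] [165. 127.  75.] z0.0648 r0.0819 ang221.1
scene [290. 185.] [141.  89.  66.] z0.0646 r0.0795 ang190.7
scene [305. 192.] [176. 141.  99.] z0.0646 r0.0779 ang162.9
scene [239. 214.] [174. 168. 150.] z0.0668 r0.0776 ang307.3
green 139 190.656288148679 0.13064613381527918
handle 105 [0.4687 0.1091] 0.1798444446132993 120.64289985036342
side [219. 233.] [187.  160.5 105.5] z0.0644 r0.0762 ang159.7
side [309. 249.] [194. 186. 168.] z0.0661 r0.0759 ang315.0
side [224. 252.] [169. 104.  64.] z0.0644 r0.0761 ang188.5
side [241. 268.] [191. 152.  63.] z0.0643 r0.0772 ang220.6
green 403 191.51583772621376 0.13180271133718044
handle 123 [0.4685 0.1085] 0.18088516594037113 119.11732767665332
[0.4432 0.1748 0.2514] [ 0.8 -0.3 -0.2] 14.2 0.49888297386949226
```

View pics/e5.png

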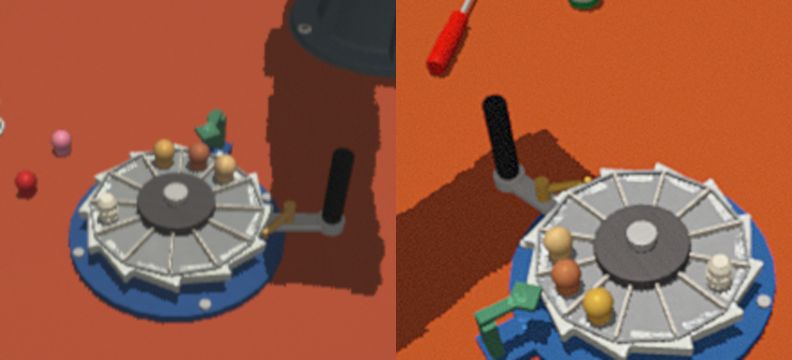

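The copper ball stands upright at the pointer, at (199,153) and (566,277). The lever is at rest and the gripper is clear.

```bash
python3 -c "
from station import arm
print(arm.hand_in())"
```

```text
the job is handed in; nothing more can be done
None
```

The copper ball terminal is standing in the cell at the green pointer and the lever is let go. I handed the job in at about 14.2 s; hand-in reports no verdict.

I straddled the black handle with half-open jaws, pushed it through three full strokes and let the spring return it to rest after each one. The robot stayed clear of the carousel and the balls, and the force readings stayed at about 5 N or less.

- **Copper ball:** it measured about 189.6° (190.7° in the scene camera, 188.5° in the side camera) against a pointer at about 191°. It is about 78 mm from the axis, so it is within about 2–4 mm of the cell's middle. It looks upright in both pictures.
- **Lever:** it measured 119–120.6° after the last stroke, matching its rest angle of 119–120°. The gripper is lifted clear.
- **Disagreement:** the scene and side cameras differ by about 4 mm on the carousel axis, and by 2° on the ball's angle. Both readings are well inside the 15 mm tolerance.

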